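# Light-cure a denture: load, count three clicks, shut the drawer

## Task

Light-cure the denture: lay it flat, teeth up, in the middle of the round plate in the curing unit's open drawer, and set the blank selector knob to its third exposure step by turning it gently back to its counter-clockwise end stop without straining the stop and then counting exactly three clicks clockwise. Only when the selector is set, push the drawer fully shut, because shutting it starts the lamp. Leave the jar, the cup and the dropper bottle standing where they are.

Things in the scene. Friction and masses are not known exactly. Their poses are not given: they have to be found in the camera images.
- curing_unit: Benchtop light-curing unit, a white box fixed to the bench, 150 mm deep (its x), 190 mm wide (its y), flat grey-panelled top 78 mm above the bench, with a 32 mm higher vented lamp hood along the rear 40 mm of the top. Origin: centre of its underside, at bench height; its front, with the drawer, faces its own -x; yaw varies.
- selector_grip (a point): The selector, the only knob on the unit: round, rubber-sleeved, fluted, unmarked, 37 mm across, 30 mm high (80 to 110 mm above the bench), axis vertical, on the right of the unit's top. This point lies on its axis 96 mm above the bench, fixed to the unit: its yaw is the unit's, NOT the knob's, whose angle no reading gives. Turn it with one or several grasps; let go, it keeps its position.
- selector_top (a point): Centre of the selector's top face, 110 mm above the bench. Clicks: six positions, 24 degrees (0.419 rad) apart. The counter-clockwise (seen from above) end stop is position zero; clockwise counts up; the other stop is at the fifth click. It starts anywhere from the first to the fourth. Leaving a position takes 0.15 to 0.2 N m; past half way the knob pulls itself into the next one.
- selector_foot (a point): Foot of the selector, on its axis, 78 mm above the bench. Stops: both are springy; 2 degrees beyond the end position the lug is met and then the torque climbs by 4 to 5 N m per rad and keeps climbing, unlike a click, which gives way. Turning more than about 9 degrees beyond the end position (some 0.6 N m) strains the stop and spoils the job. Let go, the knob springs back to the end position.
- drawer_front (a point): The unit's drawer. This point lies on the plane of its front panel, mid-width, at bench height; axes as the unit's. Front panel 136 mm wide, 8 mm thick, from 11 to 49 mm above the bench; behind it a tray 116 mm wide inside, 124 mm long, its floor 16 mm above the bench, side walls to 26 mm.
- drawer_bar (a point): Middle of the front of the drawer's bar handle: a 7 mm aluminium bar, 72 mm long across the unit, 36 mm above the bench, standing 13 mm in front of the drawer's front panel; this point is the foremost point of the bar, where it can be pushed towards the unit's +x.
- carrier (a point): Centre of the top of the round aluminium carrier plate in the drawer: 84 mm across, its top 18 mm above the bench, 58 mm behind point drawer_front; moves with the drawer.
- drawer (a joint): How far the drawer is open, m: 0 shut, starts about 0.1 open. It slides out to the unit's -x, resists with 1.5 N and stays where it is left.
- denture: The denture: horseshoe row of teeth on a solid pink base, 44 mm (its x) by 52 mm (its y) by 23 mm high, 30 g, lying flat, teeth up, alone on the bench to the left of the unit. Origin: centre of its underside; z up through the teeth.
- jar: White jar with a lid, 58 mm across, 42 mm high, a bystander. Origin: centre of its underside.
- mixing_cup: White open mixing cup, 55 mm across, 50 mm high, a bystander. Origin: centre of its underside.
- dropper_bottle: White dropper bottle, 26 mm across, 58 mm high, a bystander near the bench's left edge. Origin: centre of its underside.

How it is judged:
On the way, in this order (a step that is already met when the one before it is completed fails the run):
1. the selector has been turned back to its counter-clockwise end stop (distance between wiper and switch_contact0 below 0.0026 m), for 0.1 s.
2. the selector stands in its third click from that stop (distance between wiper and switch_contact3 below 0.0026 m), for 0.3 s.
3. the drawer is shut with the denture on its plate (value of joint drawer below 0.003 m and horizontal distance between denture and carrier below 0.025 m and z of denture in the frame of carrier between -0.004 and 0.004 m and angle between denture's own z axis and vertical below 0.15 rad and distance between wiper and switch_contact3 below 0.0026 m), for 0.2 s.
At the end, for the whole second after the job is handed in: The selector rests in its third click from the counter-clockwise stop (within 7 degrees), the drawer is shut to within 3 mm, and the denture lies flat at rest on the carrier plate, its centre within 25 mm of the plate's centre (all of step 3 and linear speed of denture below 0.02 m/s); the robot touches nothing.
It fails at once if an end stop of the selector is strained (turned more than about 9 degrees beyond the end position) (distance between wiper and switch_mid above 0.02262 m).
It fails at once if the drawer is shut before the selector stands at the third click (value of joint drawer below 0.01 m and not (distance between wiper and switch_contact3 below 0.0026 m)).
It fails at once if the jar is pushed away or tipped (distance of jar from where it was at the start of the episode above 0.025 m or angle between jar's own z axis and vertical above 0.5 rad).
It fails at once if the mixing cup is pushed away or tipped (distance of mixing_cup from where it was at the start of the episode above 0.025 m or angle between mixing_cup's own z axis and vertical above 0.5 rad).
It fails at once if the dropper bottle is pushed away or tipped (distance of dropper_bottle from where it was at the start of the episode above 0.025 m or angle between dropper_bottle's own z axis and vertical above 0.5 rad).
It also fails if it takes over 72 s, if anything falls off the work surface, if the arm or the gripper's body presses on something with over 40 N, if the wrist force passes 120 N, or if a joint passes its speed limit or range.

## Robot

A 6-joint arm with a two-finger parallel gripper is mounted at the origin on a cart in front of the work surface, level with it; the furniture and walls round the work are solid. World frame = base frame: x ahead of the robot, y to its left, z up, the work surface at z = 0. Lengths are in m, angles in rad, forces in N, time in s.
With the tool pointing down it reaches from about 0.325 to 0.775 m from the base axis. Payload 5.5 kg.
Tool frame: the origin (TCP) lies midway between the tips of the shut fingers; the grasp point (between the pads) lies 19 mm behind it (env.grip_point_offset is the distance from the TCP to the grasp point, in m); z points along the fingers, y is the direction in which the jaws open and shut (so a half turn about z gives the same grasp; the last joint's range is limited). The gripper opens to 88 mm and grips with 3 to 60 N. Pads are 20 mm wide; open, the fingers measure 115 mm over their backs; the gripper's body (75 mm by 178 mm) begins 61 mm behind the grasp point.
Start: joints at [-0.057, 0.091, 1.231, -0, 1.82, -0.057], TCP at [0.6, -0, 0.223] pointing down, gripper open.
Joint ranges: [-2.87, 2.87], [-0.86, 2.18], [0.17, 2.46], [-1.51, 4.65], [0.06, 2.69], [-2.65, 2.65]. Speed limits (rad/s): [2.57, 2.57, 3.01, 3.14, 3.14, 3.14].

## Interface

Orientations are given as a unit quaternion [w, x, y, z].
In Python, from workcell import sense, optics, workorder, spotter, env gives the robot as it stands. The module is installed in compiled form; this text tells all that it offers.
- The arm moves only by the shell command python3 -m jog 'ROWS'. ROWS is JSON, a list of rows, each a list of 7 numbers: the turn, a rotation vector about the tool's x, y, z in units of 0.1 rad (1.0 is 0.1 rad), then the shift along the tool's x, y, z in units of 0.03 m (1.0 is 0.03 m), then the finger opening in mm, from 0 to 87.8. A call has 1 to 12 rows; each row shifts and turns the commanded pose from where the row before left it, along the tool's axes as they then stand; what a row does not reach is not made up. A row lasts 1/12 s, in which the tool goes at most 41.7 mm and 7.16 degrees, less where a joint would pass 70% of its speed; a pose out of reach is approached as far as the arm can. A call with a number of a shift or a turn outside -1 to 1 is refused whole. A call with a gripper value outside its range is refused whole. The fingers move at their own pace and stop on an object; the grip force is fixed at half the most. Time passes only in rows, so rows that do not move let the fingers close. It gives the time, the measured TCP pose, the force and the opening at its end, in the units of the state.
- sense(): the state, without advancing time (a new reading comes with each control period).
- optics.capture(name): name is "scene" or "side" or "wrist"; returns (picture, depth): 384x512x3 uint8, red, green, blue; 384x512 float32, m along the optical axis (not along the pixel's ray), 0 where there is no reading.
- optics.calibration(name): a dict with "camera_matrix" (3x3 intrinsics, pixels), "world_to_cam" (4x4, takes a point from world to camera coordinates). Camera axes: x right, y down, z forward; pixel columns grow to the right and rows downward; lengths in m; the calibration is good to about 2 mm. A picture is of the moment at which its call begins: read the wrist's pose just before it. calibration takes no time and is no camera call; for the wrist camera it gives the pose at the moment of the call.
- workorder.hand_in(): hands the job in, once; it reports no verdict.
Trained networks look in the newest picture that a camera, given by its name, has taken for a name from the list of things; names that differ only in an ending like _2 or _b are one class to them, and where a whole thing is asked for, a point or a joint stands for the part that bears it (a point fixed in the world has none). Each returns a list of dicts, best first, with "conf" (0 to 1); they miss things now and then, are a little off and sometimes report something else, mostly with a low value. They report only what shows in the picture. A call takes as long as a camera call.
- spotter.boxes_of(thing, camera): "location" ([x, y, z] in m, in world coordinates, good to about 4 mm: the middle of the surface that is visible of it).
- spotter.regions_of(thing, camera): "region" (384x512 bool, what is visible of it).
The state is a dict: "time": time; "joints": joint angles; "qvel": joint speeds; "tau": joint torques, N m; "position": TCP position; "eef_rot": TCP orientation; "contact_force": force on the tool from outside, world axes, zero at the start; "moment": the same for the moment, N m; "opening": finger opening in m.
Only numpy, scipy, OpenCV 4.12 (cv2) and the standard library are available. Lean on these libraries where they do the work, as an engineer would, in place of code of your own. Each camera call takes 0.05 s, during which the arm holds its last target.

## Working session

There is one attempt and no reset: what is moved stays moved. The work goes in short steps, Python scripts to look and compute and a shell command to move; the robot and the scene stay as the last step left them, time stands still between calls to the robot, and variables do not carry over. Pictures are saved under pics/ and viewed, and the job is handed in when it is done.

```bash
mkdir -p pics; python3 - <<'E'
from workcell import sense, optics, spotter, env
import cv2,numpy as np
s=sense();print({k:np.round(v,3) if not isinstance(v,dict) else v for k,v in s.items()})
print(env.grip_point_offset)
for c in ["scene","side"]:
    im,d=optics.capture(c)
    cv2.imwrite(f"pics/{c}0.png",im[...,::-1])
    cal=optics.calibration(c);print(np.round(cal["world_to_cam"],3))
    for t in ["denture","curing_unit","selector_top","drawer_bar","carrier","jar","mixing_cup","dropper_bottle"]:
        r=spotter.boxes_of(t,c); print(c,t,[(np.round(x["location"],3),round(x["conf"],2)) for x in r[:2]])
E
```

```text
{'time': np.float64(0.0), 'joints': array([-0.057,  0.092,  1.232,  0.   ,  1.82 , -0.057]), 'qvel': array([ 0.   , -0.   ,  0.001,  0.001, -0.001,  0.001]), 'tau': array([-0.0000e+00, -4.4645e+01, -4.0645e+01,  7.0000e-02,  2.9000e-02,
       -0.0000e+00]), 'position': array([0.6  , 0.   , 0.222]), 'eef_rot': array([-0.001,  0.707,  0.707, -0.001]), 'contact_force': array([0.743, 0.505, 0.243]), 'moment': array([-0.024, -0.043, -0.047]), 'opening': np.float64(0.088)}
0.0187
[[-0.913 -0.407 -0.019  0.479]
 [-0.222  0.537 -0.814  0.206]
 [ 0.341 -0.739 -0.581  0.945]
 [ 0.     0.     0.     1.   ]]
scene denture [(array([0.436, 0.122, 0.016]), 0.55)]
scene curing_unit [(array([ 0.552, -0.181,  0.066]), 0.62)]
scene selector_top [(array([ 0.552, -0.177,  0.065]), 0.37)]
scene drawer_bar [(array([ 0.471, -0.194,  0.02 ]), 0.97)]
scene carrier [(array([ 0.473, -0.193,  0.021]), 0.79)]
scene jar [(array([0.582, 0.051, 0.041]), 0.79)]
scene mixing_cup [(array([ 0.56 , -0.039,  0.037]), 0.76)]
scene dropper_bottle [(array([0.439, 0.249, 0.021]), 0.51), (array([ 0.553, -0.181,  0.065]), 0.26)]
[[-0.831 -0.555  0.025  0.426]
 [-0.294  0.401 -0.867  0.246]
 [ 0.471 -0.729 -0.497  0.753]
 [ 0.     0.     0.     1.   ]]
side denture [(array([0.43 , 0.127, 0.017]), 0.82), (array([ 0.48 , -0.194,  0.015]), 0.5)]
side curing_unit [(array([ 0.552, -0.172,  0.056]), 0.58)]
side selector_top [(array([ 0.555, -0.176,  0.06 ]), 0.85)]
side drawer_bar [(array([ 0.48 , -0.194,  0.016]), 0.58)]
side carrier [(array([ 0.481, -0.192,  0.017]), 0.58)]
side jar [(array([0.578, 0.049, 0.038]), 0.67)]
side mixing_cup [(array([ 0.56 , -0.033,  0.033]), 0.78)]
side dropper_bottle [(array([0.437, 0.249, 0.026]), 0.64)]
```

View pics/scene0.png

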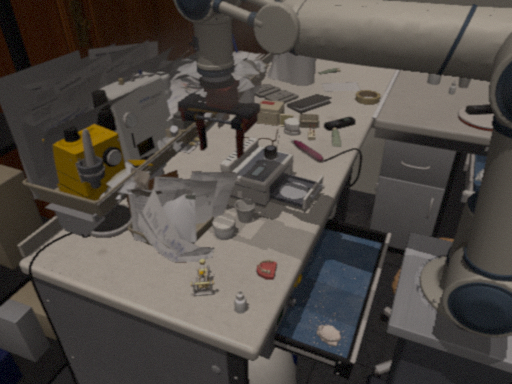

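View pics/side0.png

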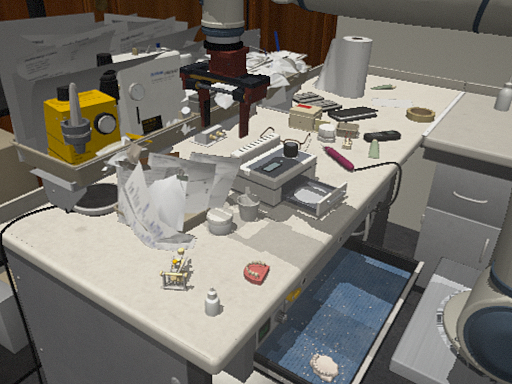

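The side view shows the unit at about (280,170), its black knob at (290,149), the open drawer at (315,195) and the denture at (257,271). The cup (248,205), jar (220,220) and bottle (212,302) stand clear of each other. Next I'll fit the geometry from depth.

```bash
cat > h.py <<'E'
import numpy as np,cv2
from workcell import sense, optics, spotter, env
def cloud(c):
    im,d=optics.capture(c); cal=optics.calibration(c)
    K=np.array(cal["camera_matrix"]);T=np.array(cal["world_to_cam"])
    v,u=np.mgrid[:384,:512]
    P=np.stack([(u-K[0,2])/K[0,0]*d,(v-K[1,2])/K[1,1]*d,d],-1)
    W=(P-T[:3,3])@T[:3,:3]
    W[d<=0]=np.nan
    return im,W
E
python3 - <<'E'
from h import *
for c in ["scene","side"]:
    im,W=cloud(c)
    x,y,z=W[...,0],W[...,1],W[...,2]
    box=(x>.3)&(x<.7)&(y>-.35)&(y<-.06)
    def rep(n,m):
        p=W[m]
        if len(p)<5: print(c,n,len(p));return
        r=cv2.minAreaRect(p[:,:2].astype(np.float32)*1000)
        print(c,n,len(p),"mean",np.round(p.mean(0),4),"min",np.round(p.min(0),3),"max",np.round(p.max(0),3),"rect",np.round(r[0],1),np.round(r[1],1),round(r[2],1))
    rep("top",box&(z>.072)&(z<.083))
    k=box&(z>.104)&(z<.116)&(im.max(-1)<90)
    rep("knob",k); rep("hood",box&(z>.1)&(z<.116)&(im.max(-1)>90))
    rep("knobside",box&(z>.083)&(z<.104)&(im.max(-1)<90))
    rep("drawer", box&(z>.008)&(z<.052))
    rep("drawerfront", box&(z>.012)&(z<.052)&(x<.42))
    r=spotter.regions_of("denture",c)
    if r: rep("denture",r[0]["region"]&(z>.004)&(y>0))
    for t in ["jar","mixing_cup","dropper_bottle"]:
        r=spotter.regions_of(t,c)
        if r: rep(t,r[0]["region"])
im,_=optics.capture("side")
cv2.imwrite("pics/s1.png",cv2.resize(im[110:300,170:370,::-1],(800,760))[:600])
im,_=optics.capture("wrist")
cv2.imwrite("pics/w1.png",im[...,::-1])
E
```

```text
scene top 1303 mean [ 0.5815 -0.1883  0.0792] min [ 0.519 -0.301  0.072] max [ 0.68  -0.102  0.083] rect [ 599.1 -204.1] [196.6 147.6] 85.0
scene knob 87 mean [ 0.5778 -0.2398  0.1097] min [ 0.558 -0.266  0.104] max [ 0.672 -0.17   0.115] rect [ 609.8 -220.4] [120.2  48. ] 30.3
scene hood 272 mean [ 0.6528 -0.1992  0.1068] min [ 0.558 -0.299  0.1  ] max [ 0.678 -0.116  0.111] rect [ 641.1 -200.8] [172.4 111.5] 66.9
scene knobside 250 mean [ 0.6181 -0.2067  0.0925] min [ 0.557 -0.286  0.083] max [ 0.663 -0.113  0.104] rect [ 599.6 -195.3] [167.5 101.5] 81.2
scene drawer 1831 mean [ 0.5066 -0.1701  0.026 ] min [ 0.405 -0.288  0.008] max [ 0.644 -0.06   0.052] rect [ 504.7 -163.5] [255.3 177.2] 55.7
scene drawerfront 114 mean [ 0.4145 -0.2073  0.0407] min [ 0.405 -0.259  0.024] max [ 0.42  -0.151  0.052] rect [ 412.5 -205.2] [108.3  15. ] 89.4
scene denture 310 mean [0.4339 0.1245 0.0147] min [0.412 0.095 0.004] max [0.459 0.146 0.027] rect [435.3 123.4] [44.2 49.4] 20.3
scene jar 474 mean [nan nan nan] min [nan nan nan] max [nan nan nan] rect [595.5  23.4] [52.5 90.9] 22.0
scene mixing
[... 850 characters left out ...]
 min [ 0.407 -0.291  0.008] max [ 0.67  -0.06   0.052] rect [ 513.7 -161.5] [269.5 184. ] 50.5
side drawerfront 159 mean [ 0.4151 -0.2111  0.0356] min [ 0.407 -0.256  0.014] max [ 0.42  -0.149  0.049] rect [ 413.3 -202.7] [ 13.2 107.2] 0.6
side denture 418 mean [0.4336 0.1238 0.013 ] min [0.412 0.094 0.004] max [0.457 0.146 0.022] rect [437.4 121.6] [43.2 51.1] 12.9
side jar 602 mean [nan nan nan] min [nan nan nan] max [nan nan nan] rect [599.3  22. ] [46.  94.8] 30.8
side mixing_cup 517 mean [nan nan nan] min [nan nan nan] max [nan nan nan] rect [599.7 -63.7] [ 40.5 134.5] 51.1
side dropper_bottle 320 mean [nan nan nan] min [nan nan nan] max [nan nan nan] rect [440.  246.5] [25.9 18. ] 69.6
```

View pics/s1.png

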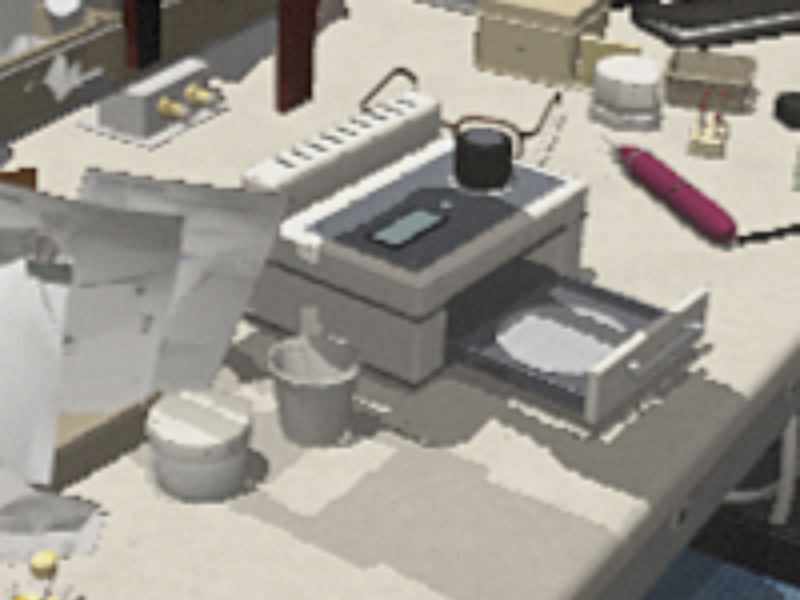

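View pics/w1.png

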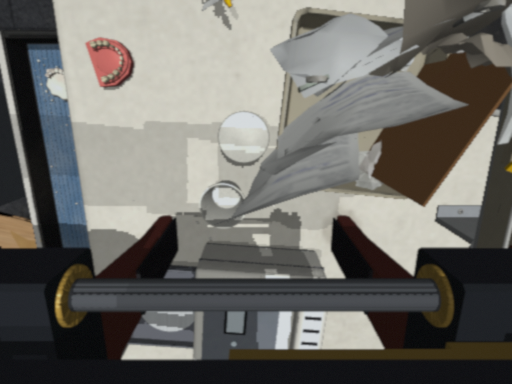

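The side crop shows the knob at (483,158), the tray with a bright plate at (560,340) and the bar at (665,335). The wrist view shows the denture at (108,62), with its straight back edge facing the robot. I'll measure the denture from the wrist view and refine the unit's yaw.

```bash
python3 - <<'E'
from h import *
im,W=cloud("wrist")
T=np.array(optics.calibration("wrist")["world_to_cam"]);print(np.round(T,3))
x,y,z=W[...,0],W[...,1],W[...,2]
hsv=cv2.cvtColor(im,cv2.COLOR_RGB2HSV)
for lo in (.003,):
    m=(x>.38)&(x<.5)&(y>.06)&(y<.19)&(z>lo)&(z<.04)
    p=W[m];print(len(p),p.min(0),p.max(0))
    r=cv2.minAreaRect(p[:,:2].astype(np.float32)*1000);print(r)
    # top-down map
    g=np.zeros((520,520,3),np.uint8)
    for q,c in zip(p,im[m]): cv2.circle(g,(int((q[0]-.37)*4000),int(519-(q[1]-.06)*4000)),4,tuple(int(v) for v in c[::-1]),-1)
    b=cv2.boxPoints(r); b=np.int32(np.stack([(b[:,0]-370)*4,519-(b[:,1]-60)*4],-1)); cv2.polylines(g,[b],True,(0,255,0))
    cv2.imwrite("pics/d1.png",g)
for t in ["jar","mixing_cup","dropper_bottle"]:
    for r in spotter.boxes_of(t,"wrist")[:1]: print(t,np.round(r["location"],3),r["conf"])
# plate & bar
for c in ["scene","side"]:
    im,W=cloud(c);x,y,z=W[...,0],W[...,1],W[...,2]
    m=(z>.044)&(z<.053)&(x<.46)&(x>.38)&(y<-.1)&(y>-.32); p=W[m]
    l=np.polyfit(p[:,1],p[:,0],1);print(c,"panel top",p.mean(0).round(4),"y",p[:,1].min(),p[:,1].max(),"slope deg",np.degrees(np.arctan(l[0])))
    m=(z>.072)&(z<.083)&(x>.5)&(x<.66)&(y<-.09)&(y>-.32);p=W[m]
    # front edge: min x in y-bins
    e=np.array([p[(p[:,1]>a)&(p[:,1]<a+.01)][:,0].min() for a in np.arange(-.29,-.12,.01)])
    l=np.polyfit(np.arange(-.285,-.12,.01)[:len(e)],e,1);print(" front edge slope",np.degrees(np.arctan(l[0])),e.round(3))
E
```

```text
[[ 1.     0.001  0.    -0.599]
 [ 0.001 -0.966  0.259 -0.032]
 [ 0.    -0.259 -0.966  0.389]
 [ 0.     0.     0.     1.   ]]
1693 [0.41082545 0.09152107 0.00300233] [0.45979149 0.14333199 0.02424311]
((436.96075439453125, 119.08291625976562), (44.13169479370117, 52.01227569580078), 12.40450382232666)
jar [0.587 0.04  0.043] 0.7
mixing_cup [ 0.558 -0.048  0.024] 0.56
dropper_bottle [ 0.582 -0.173  0.074] 0.31
scene panel top [ 0.4223 -0.1861  0.0487] y -0.25848541129075125 -0.12022080306611559 slope deg 4.494439051541236
 front edge slope 4.642357188769995 [0.52  0.519 0.521 0.523 0.524 0.523 0.525 0.525 0.527 0.526 0.528 0.529
 0.529 0.531 0.531 0.531 0.532]
side panel top [ 0.4235 -0.186   0.047 ] y -0.25789835084187057 -0.12284259768940718 slope deg 4.422220886461201
 front edge slope 4.872643503090986 [0.52  0.521 0.523 0.524 0.524 0.523 0.525 0.526 0.529 0.528 0.529 0.53
 0.531 0.531 0.532 0.534 0.534]
```

View pics/d1.png

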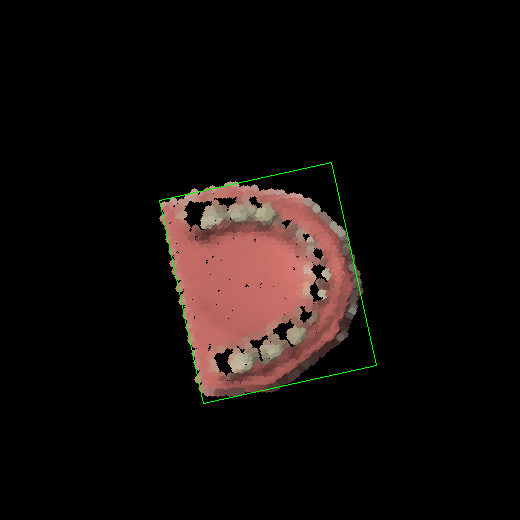

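Measured:
- **Denture:** (0.436, 0.121), yaw about +12°.
- **Unit:** yaw about -4.7°.
- **Carrier:** about (0.477, -0.194).

I'll move above the denture and align the jaws with its x axis.

```bash
python3 -m jog '[[0,0,0,0.67,-0.91,0.4,80],[0,0,0,0.67,-0.91,0.4,80],[0,0,0,0.67,-0.91,0.5,80],[0,0,0,0.67,-0.91,0.5,80],[0,0,0,0.67,-0.91,0.5,80],[0,0,0,0.68,-0.92,0.5,80],[0,0,-0.72,0,0,0.3,80],[0,0,-0.72,0,0,0.3,80],[0,0,-0.72,0,0,0.3,80],[0,0,0,0,0,0,80],[0,0,0,0,0,0,80]]'
python3 - <<'E'
from h import *
s=sense();print(s["position"],s["eef_rot"],s["joints"])
im,W=cloud("wrist");cv2.imwrite("pics/w2.png",im[...,::-1])
x,y,z=W[...,0],W[...,1],W[...,2]
m=(x>.38)&(x<.5)&(y>.06)&(y<.19)&(z>.003)&(z<.04)
p=W[m];print(len(p));print(cv2.minAreaRect(p[:,:2].astype(np.float32)*1000))
E
```

```text
time: 2.72
position: [0.4356, 0.1209, 0.1115]
eef_rot: [-0.0, 0.628, 0.779, -0.0]
contact_force: [0.9, -0.4, 0.5]
opening: 0.0798
[0.43564734 0.120858   0.11148971] [-2.09413655e-04  6.27588682e-01  7.78545011e-01 -2.60827715e-04] [ 1.95351303e-01 -3.09438924e-01  1.79901618e+00 -1.37577143e-05
  1.65268425e+00 -1.85418143e-02]
2395
((431.8450012207031, 140.69818115234375), (43.269466400146484, 94.20025634765625), 13.136518478393555)
```

View pics/w2.png

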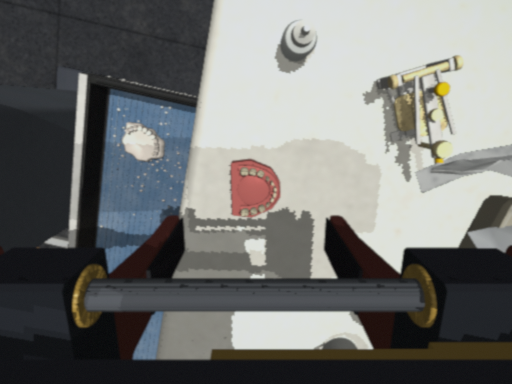

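The denture is at (255,188), squared to the jaws and centred between the fingers. I'll do one colour-masked check of y before descending.

```bash
python3 - <<'E'
from h import *
im,W=cloud("wrist")
x,y,z=W[...,0],W[...,1],W[...,2]
n=np.zeros(x.shape,bool); n[150:225,220:290]=1
m=n&(z>.004)&(z<.04)
p=W[m];print(len(p),p.min(0),p.max(0));print(cv2.minAreaRect(p[:,:2].astype(np.float32)*1000))
E
```

```text
2369 [0.41044847 0.09159724 0.00444886] [0.45902716 0.14402197 0.02408808]
((436.3197326660156, 119.7359619140625), (43.06182098388672, 51.61524200439453), 12.800426483154297)
```

```bash
python3 -m jog '[[0,0,0,0,0,0.9,75],[0,0,0,0,0,0.9,75],[0,0,0,0,0,0.9,75],[0,0,0,0,0,0.6,75],[0,0,0,0,0,0.28,75],[0,0,0,0,0,0,75],[0,0,0,0,0,0,40],[0,0,0,0,0,0,30],[0,0,0,0,0,0,20],[0,0,0,0,0,0,20],[0,0,0,0,0,0,20],[0,0,0,0,0,0,20]]'
```

```text
time: 3.82
position: [0.4364, 0.121, 0.0051]
eef_rot: [0.0, 0.627, 0.779, 0.0]
contact_force: [0.0, 0.2, 3.4]
opening: 0.0427
```

Gripped at 42.7 mm. Now I'll lift, carry and rotate.

```bash
python3 -m jog '[[0,0,0,0,0,-0.5,20],[0,0,0,0,0,-0.9,20],[0,0,0,0,0,-0.9,20],[0,0,0,0,0,-0.9,20],[0,0,0,-0.5,-0.04,-0.9,20],[0,0,0,-0.9,-0.08,-0.5,20],[0,0,0,-0.9,-0.08,0,20],[0,0,0,-0.9,-0.08,0,20],[0,0,0,-0.9,-0.08,0,20],[0,0,0,-0.9,-0.08,0,20],[0,0,0,-0.9,-0.08,0,20],[0,0,0,-0.9,-0.08,0,20]]'
python3 -m jog '[[0,0,0,-0.9,-0.08,0,20],[0,0,0,-0.9,-0.08,0,20],[0,0,0,-0.9,-0.08,0,20],[0,0,0,-0.9,-0.08,0,20],[0,0,0,-0.9,-0.08,0,20],[0,0,0.9,-0.15,-0.01,0,20],[0,0,1,0,0,0,20],[0,0,1,0,0,0,20],[0,0,1,0,0,0,20],[0,0,1,0,0,0,20],[0,0,1,0,0,0,20],[0,0,1,0,0,0,20]]'
python3 -m jog '[[0,0,1,0,0,0,20],[0,0,1,0,0,0,20],[0,0,1,0,0,0,20],[0,0,1,0,0,0,20],[0,0,1,0,0,0,20],[0,0,1,0,0,0,20],[0,0,1,0,0,0,20],[0,0,1,0,0,0,20],[0,0,1,0,0,0,20],[0,0,1,0,0,0,20],[0,0,1,0,0,0,20],[0,0,0.8,0,0,0,20]]'
python3 - <<'E'
from h import *
im,W=cloud("wrist");cv2.imwrite("pics/w3.png",im[...,::-1])
s=sense();print(s["position"],s["eef_rot"],s["joints"],s["opening"])
x,y,z=W[...,0],W[...,1],W[...,2]
k=(z>.106)&(z<.115)&(x>.54)&(x<.615)&(y<-.2)&(y>-.29);p=W[k]
if len(p)>20: print("knobtop",len(p),p.mean(0),p.min(0),p.max(0),cv2.minEnclosingCircle(p[:,:2].astype(np.float32)*1000))
for t in ["carrier","drawer_bar","selector_top"]:
    print(t,[(np.round(r["location"],3),r["conf"]) for r in spotter.boxes_of(t,"wrist")[:2]])
im,_=optics.capture("side");cv2.imwrite("pics/s3.png",cv2.resize(im[80:280,160:400,::-1],(720,600)))
E
```

```text
time: 4.82
position: [0.462, -0.0836, 0.1424]
eef_rot: [0.0, 0.627, 0.779, 0.0]
contact_force: [-0.1, 1.0, -1.0]
opening: 0.0429
time: 5.82
position: [0.4799, -0.2211, 0.1422]
eef_rot: [-0.0, 0.855, 0.519, -0.0]
contact_force: [1.2, -0.5, -0.7]
opening: 0.0427
time: 6.82
position: [0.4799, -0.2211, 0.1422]
eef_rot: [-0.0, 0.999, -0.044, -0.0]
contact_force: [-0.6, -0.9, -0.2]
opening: 0.043
[ 0.47988938 -0.22108798  0.14215047] [-2.56433282e-05  9.98941647e-01 -4.59953820e-02 -1.00339534e-04] [-4.96087622e-01 -1.03061446e-01  1.56620046e+00 -4.13633611e-05
  1.67865664e+00  1.16672749e+00] 0.042731462977342205
knobtop 3254 [ 0.57456717 -0.25015786  0.1100126 ] [ 0.55569557 -0.26943129  0.1060341 ] [ 0.59345037 -0.23148009  0.11314274] ((574.655029296875, -250.5524139404297), 19.134248733520508)
carrier [(array([ 0.491, -0.185,  0.019]), 0.97)]
drawer_bar [(array([ 0.492, -0.184,  0.019]), 0.8)]
selector_top [(array([ 0.568, -0.203,  0.08 ]), 0.93)]
```

View pics/w3.png

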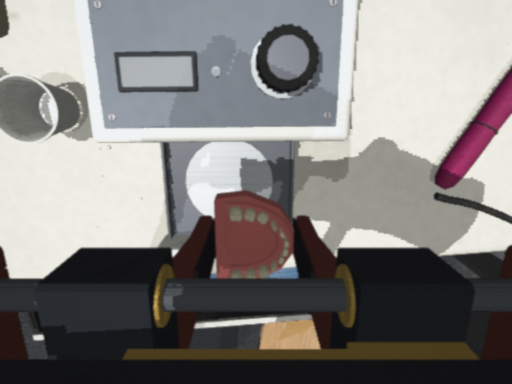

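View pics/s3.png

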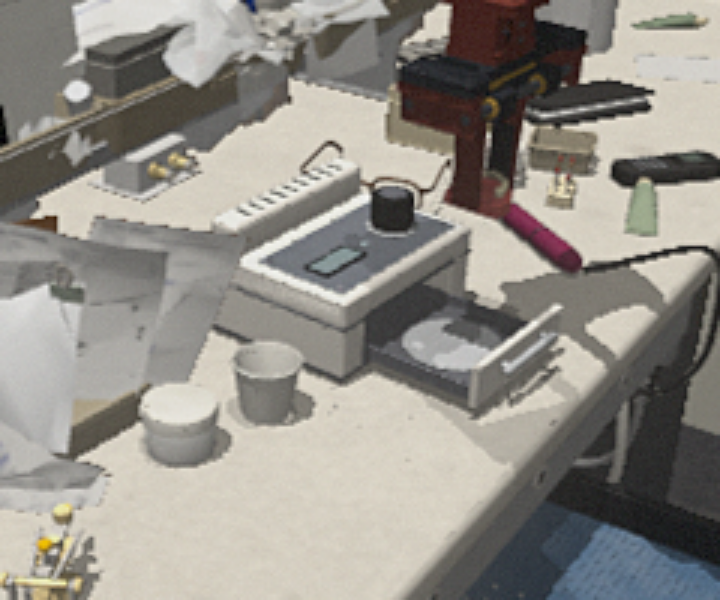

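I overshot y by 27 mm. The wrist view shows the denture held at (248,235), the plate's centre near (228,182) and the knob at (287,58). I'll fit the plate circle.

```bash
python3 - <<'E'
from h import *
from scipy.optimize import least_squares
def fit(p):
    f=lambda q: np.hypot(p[:,0]-q[0],p[:,1]-q[1])-q[2]
    return least_squares(f,[*p.mean(0)[:2],.04],loss="soft_l1",f_scale=.001).x
im,W=cloud("wrist")
x,y,z=W[...,0],W[...,1],W[...,2]
# tray floor/plate : inner walls y extents
m=(z>.012)&(z<.022)&(x>.44)&(x<.53)&(y>-.27)&(y<-.12)
g=im.mean(-1); 
pl=(m&(z>.0155)).astype(np.uint8)
v=im[...,0:3].mean(-1)
mask=((v>120)&m).astype(np.uint8)
cs=cv2.findContours(mask,cv2.RETR_EXTERNAL,cv2.CHAIN_APPROX_NONE)[0]
c=max(cs,key=cv2.contourArea)[:,0]
dbg=im[...,::-1].copy(); cv2.drawContours(dbg,[c[:,None]],-1,(0,0,255),1); cv2.imwrite("pics/w3c.png",dbg)
P=W[c[:,1],c[:,0]]; sel=(c[:,1]<185)&(c[:,1]>141)
print("plate",sel.sum(),fit(P[sel]),P[sel].mean(0))
k=(z>.10)&(z<.115)&(x>.54)&(x<.615)&(y<-.2)&(y>-.29)
w=(z>.0235)&(z<.03)&(x>.47)&(x<.52)&(y<-.1)&(y>-.3)
p=W[w];print("walls",len(p),np.histogram(p[:,1],bins=np.arange(-.28,-.11,.01)))
r=(z>.07)&(z<.083)&(x>.5)&(x<.63)&(y<-.08)&(y>-.33);p=W[r];print("unit top",p.min(0),p.max(0))
e=[(yy,p[(abs(p[:,1]-yy)<.003)][:,0].min()) for yy in np.arange(-.28,-.12,.02)];e=np.array(e);print(np.degrees(np.arctan(np.polyfit(e[:,0],e[:,1],1)[0])),e.round(4).tolist())
E
```

```text
plate 218 [ 0.47845877 -0.18537538  0.0469717 ] [ 0.50897399 -0.19434752  0.01663877]
walls 355 (array([  0,  20, 142,   0,   0,   0,   0,   0,   0,   0,   0,   0,   0,
        77, 116,   0,   0]), array([-0.28, -0.27, -0.26, -0.25, -0.24, -0.23, -0.22, -0.21, -0.2 ,
       -0.19, -0.18, -0.17, -0.16, -0.15, -0.14, -0.13, -0.12, -0.11]))
unit top [ 0.51848576 -0.30254328  0.07133784] [ 0.62584407 -0.10796091  0.08299731]
4.71112798492102 [[-0.28, 0.519], [-0.26, 0.5206], [-0.24, 0.5222], [-0.22, 0.5239], [-0.2, 0.5255], [-0.18, 0.5271], [-0.16, 0.5288], [-0.14, 0.5304], [-0.12, 0.5323]]
```

View pics/w3c.png

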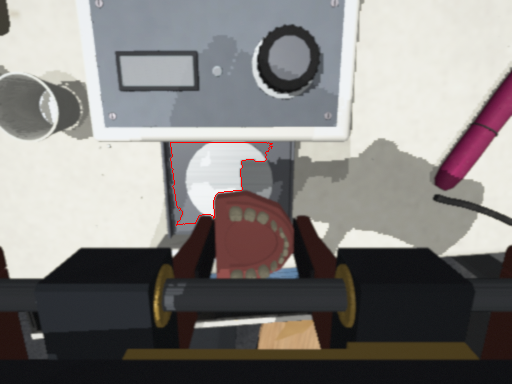

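Plate centre about (0.477, -0.196), which agrees with the tray walls. I'll shift and lower in stages.

```bash
python3 -m jog '[[0,0,0,-0.18,-0.82,0,20],[0,0,0,0,0,0.7,20],[0,0,0,0,0,0.8,20],[0,0,0,0,0,0.8,20],[0,0,0,0,0,0.8,20],[0,0,0,0,0,0.4,20],[0,0,0,0,0,0.2,20],[0,0,0,0,0,0.1,20],[0,0,0,0,0,0.07,20],[0,0,0,0,0,0,20]]'
python3 - <<'E'
from h import *
im,W=cloud("wrist");cv2.imwrite("pics/w4.png",im[...,::-1])
E
```

```text
time: 7.95
position: [0.4772, -0.1965, 0.0272]
eef_rot: [0.0, 0.999, -0.041, 0.001]
contact_force: [0.2, 0.5, -0.8]
opening: 0.0432
```

View pics/w4.png

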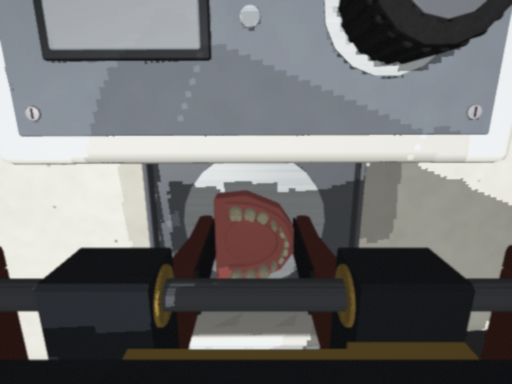

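The denture is centred over the plate at (255,235). I'll go down 3 mm more and release.

```bash
python3 -m jog '[[0,0,0,0,0,0.06,20],[0,0,0,0,0,0.05,20],[0,0,0,0,0,0,20]]'
python3 -m jog '[[0,0,0,0,0,0,50],[0,0,0,0,0,0,60],[0,0,0,0,0,0,60],[0,0,0,0,0,0,60],[0,0,0,0,0,-0.3,60],[0,0,0,0,0,-0.9,60],[0,0,0,0,0,-0.9,60],[0,0,0,0,0,-0.9,60],[0,0,0,0,0,-0.9,60],[0,0,0,0,0,-0.4,60]]'
python3 - <<'E'
from h import *
im,W=cloud("wrist");cv2.imwrite("pics/w5.png",im[...,::-1])
s=sense();print(s["position"],s["eef_rot"],s["joints"],s["moment"],s["contact_force"])
x,y,z=W[...,0],W[...,1],W[...,2]
k=(z>.106)&(z<.115)&(x>.54)&(x<.615)&(y<-.2)&(y>-.29);p=W[k]
if len(p)>20: print("knobtop",len(p),p.mean(0),cv2.minEnclosingCircle(p[:,:2].astype(np.float32)*1000))
h=cv2.cvtColor(im,cv2.COLOR_RGB2HSV)
m=(x>.43)&(x<.53)&(y<-.14)&(y>-.25)&(z>.0225)&(z<.05)&(h[...,1]>90)
p=W[m];print("denture",len(p),p.max(0),cv2.minAreaRect(p[:,:2].astype(np.float32)*1000))
im,W=cloud("side");cv2.imwrite("pics/s5.png",cv2.resize(im[80:280,160:400,::-1],(720,600)))
E
```

```text
time: 8.25
position: [0.4769, -0.1963, 0.0231]
eef_rot: [0.0, 0.999, -0.042, 0.0]
contact_force: [-0.1, -0.4, 0.8]
opening: 0.0435
time: 9.08
position: [0.4778, -0.1967, 0.1569]
eef_rot: [0.001, 0.999, -0.042, 0.003]
contact_force: [1.4, -0.3, 1.2]
opening: 0.0599
[ 0.47832148 -0.19697025  0.15787834] [ 0.00165954  0.99912763 -0.04155726  0.0037711 ] [-4.56408826e-01 -1.43380002e-01  1.57549847e+00  2.29141895e-06
  1.70123395e+00  1.19752699e+00] [0.08860947 0.11265629 0.01413518] [0.07991303 0.04885114 1.73128776]
knobtop 2850 [ 0.5752375  -0.24962737  0.1112074 ] ((575.4178466796875, -250.39126586914062), 19.2236385345459)
denture 1488 [ 0.50200524 -0.17510162  0.04215133] ((476.1329040527344, -197.3262176513672), (41.591461181640625, 51.088401794433594), 86.21395111083984)
```

View pics/w5.png

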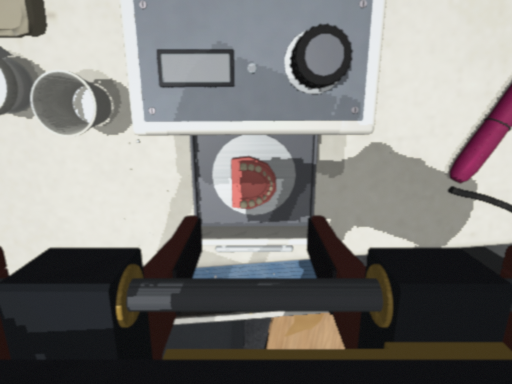

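View pics/s5.png

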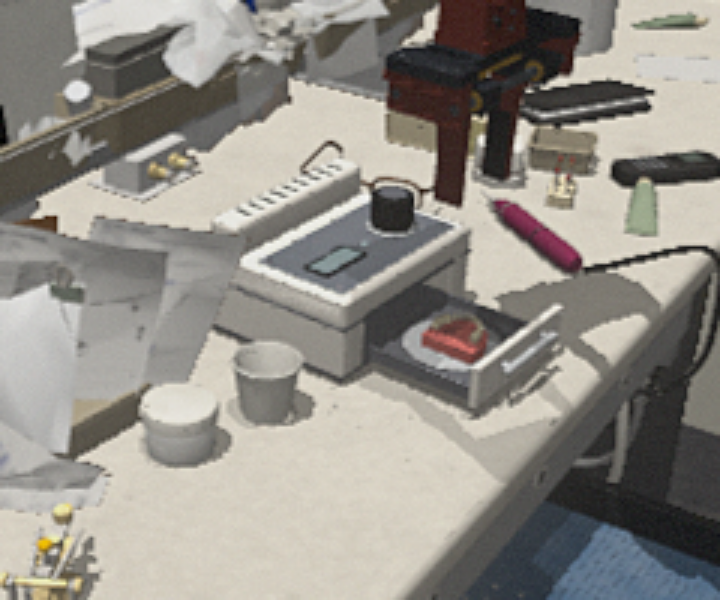

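The denture lies flat at (254,181), measured centre (0.476, -0.197), within about 2 mm of the plate's centre. Now I'll move above the knob at (0.575, -0.250).

```bash
python3 -m jog '[[0,0,0,0.84,0.37,0,58],[0,0,0,0.84,0.37,0,58],[0,0,0,0.84,0.37,0,58],[0,0,0,0.84,0.37,0,58],[0,0,0,0,0,0,58],[0,0,0,0,0,0,58]]'
python3 - <<'E'
from h import *
im,W=cloud("wrist");cv2.imwrite("pics/w6.png",im[...,::-1])
s=sense();print(s["position"],s["eef_rot"],s["moment"],s["contact_force"])
E
```

```text
time: 9.68
position: [0.5728, -0.2486, 0.1479]
eef_rot: [-0.001, 0.999, -0.042, -0.003]
contact_force: [0.1, 0.1, -0.6]
opening: 0.0581
[ 0.57243005 -0.24830907  0.14918426] [-9.42168483e-04  9.99131596e-01 -4.16050668e-02 -2.04552705e-03] [0.07333284 0.13050859 0.05093776] [-0.01360115  0.8642073   0.10213446]
```

View pics/w6.png

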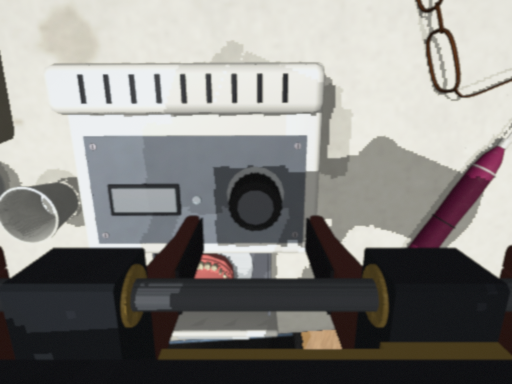

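The knob at (255,198) is midway between the fingers. I'll descend and close gently.

```bash
python3 -m jog '[[0,0,0,0.09,0.03,0.6,58],[0,0,0,0,0,0.6,58],[0,0,0,0,0,0.5,58],[0,0,0,0,0,0.3,58],[0,0,0,0,0,0.1,58],[0,0,0,0,0,0.05,58],[0,0,0,0,0,0,58],[0,0,0,0,0,0,58]]'
python3 -c "
from h import *
s=sense();print(s['position'],s['moment'],s['contact_force'])
im,W=cloud('wrist');cv2.imwrite('pics/w7.png',im[...,::-1])"
```

```text
time: 10.4
position: [0.5763, -0.25, 0.0887]
eef_rot: [0.0, 0.999, -0.042, 0.001]
contact_force: [-0.1, 0.4, 0.1]
opening: 0.0579
[ 0.57632627 -0.25002545  0.08874883] [0.07276515 0.08404632 0.01777572] [-0.07613719  0.37161974  0.11855817]
```

View pics/w7.png

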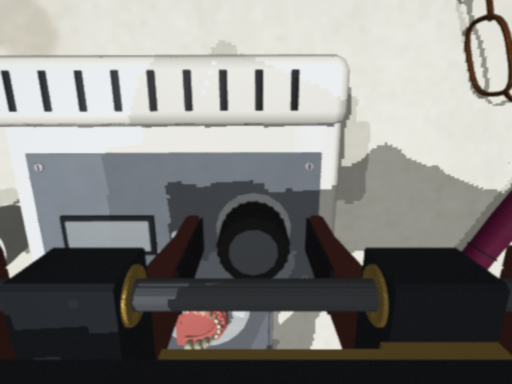

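The knob is at (253,243), between the fingers. I'll go down 4 mm and close.

```bash
python3 -m jog '[[0,0,0,-0.04,0,0.13,50],[0,0,0,0,0,0,44],[0,0,0,0,0,0,34],[0,0,0,0,0,0,25],[0,0,0,0,0,0,25],[0,0,0,0,0,0,25],[0,0,0,0,0,0,25],[0,0,0,0,0,0,25]]'
python3 -c "
from h import *
s=sense();print(s['position'],s['moment'],s['contact_force'],s['tau'],s['joints'])
im,W=cloud('wrist');cv2.imwrite('pics/w8.png',im[...,::-1])"
```

```text
time: 11.12
position: [0.5748, -0.2494, 0.0834]
eef_rot: [-0.0, 0.999, -0.041, -0.0]
contact_force: [-0.9, 2.6, 1.0]
opening: 0.0361
[ 0.57479378 -0.24936092  0.08341836] [ 0.5646233   0.22538274 -0.03287899] [-0.89165212  2.55925313  0.98562725] [-1.74810313e+00 -4.77264547e+01 -4.08022106e+01 -8.06857422e-01
 -7.57182911e-01 -1.59629864e-03] [-4.63913622e-01  1.78920407e-01  1.38148169e+00  5.34840834e-04
  1.58167125e+00  1.18977740e+00]
```

Gripped at 36 mm with little side force. I'll turn CCW (negative about tool z) in small steps and watch the moment.

```bash
cat > m.py <<'E'
from workcell import sense
import numpy as np
s=sense();q=s["eef_rot"];R=2*np.degrees(np.arctan2(q[2],q[1]))
print("ang %.2f Mz %.3f tau6 %.3f F %s p %s op %.4f t %.2f j6 %.3f"%(R,s["moment"][2],s["tau"][5],np.round(s["contact_force"],1),np.round(s["position"],4),s["opening"],s["time"],s["joints"][5]))
E
python3 m.py
for i in 1; do python3 -m jog '[[0,0,-0.4,0,0,0,25],[0,0,0,0,0,0,25]]' >/dev/null; python3 m.py; done
python3 -m jog '[[0,0,-0.4,0,0,0,25],[0,0,0,0,0,0,25]]' >/dev/null; python3 m.py
python3 -m jog '[[0,0,-0.4,0,0,0,25],[0,0,0,0,0,0,25]]' >/dev/null; python3 m.py
```

```text
ang -4.75 Mz 0.022 tau6 0.000 F [-0.9  3.5  1.3] p [ 0.5748 -0.2494  0.0834] op 0.0368 t 11.17 j6 1.190
ang -2.39 Mz -0.117 tau6 -0.594 F [-0.5  4.9  1.1] p [ 0.5748 -0.2494  0.0834] op 0.0368 t 11.33 j6 1.149
ang -0.15 Mz -0.058 tau6 -0.555 F [-0.2  4.1  1.5] p [ 0.5748 -0.2495  0.0834] op 0.0360 t 11.50 j6 1.109
ang 2.11 Mz -0.056 tau6 -0.519 F [-0.8  3.9  1.2] p [ 0.5748 -0.2495  0.0834] op 0.0365 t 11.67 j6 1.070
```

```bash

python3 -m jog '[[0,0,-0.4,0,0,0,25],[0,0,0,0,0,0,25]]' >/dev/null; python3 m.py
python3 -m jog '[[0,0,-0.4,0,0,0,25],[0,0,0,0,0,0,25]]' >/dev/null; python3 m.py
python3 -m jog '[[0,0,-0.4,0,0,0,25],[0,0,0,0,0,0,25]]' >/dev/null; python3 m.py
python3 -c "
from h import *
im,W=cloud('wrist');cv2.imwrite('pics/w9.png',im[...,::-1])"
```

```text
ang 4.38 Mz 0.005 tau6 -0.488 F [-0.6  3.8  0.9] p [ 0.5748 -0.2495  0.0834] op 0.0365 t 11.83 j6 1.030
ang 6.65 Mz 0.025 tau6 -0.457 F [-0.2  4.5  1.2] p [ 0.5748 -0.2495  0.0834] op 0.0364 t 12.00 j6 0.991
ang 8.93 Mz 0.039 tau6 -0.427 F [-1.2  5.5  2. ] p [ 0.5748 -0.2496  0.0834] op 0.0365 t 12.17 j6 0.951
```

View pics/w8.png

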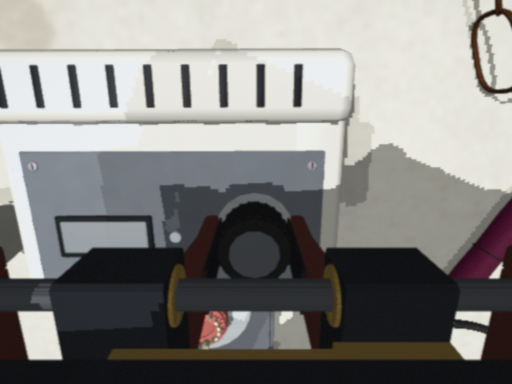

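View pics/w9.png

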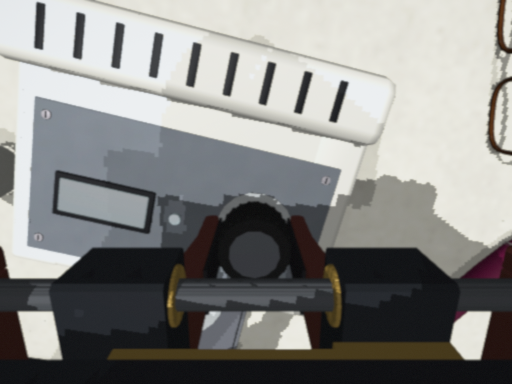

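tau6 is a clean signal: about 0.41 of friction plus a click torque that falls towards half way. I'll continue, using it as the gauge.

```bash

python3 -m jog '[[0,0,-0.4,0,0,0,25],[0,0,0,0,0,0,25]]' >/dev/null; python3 m.py
python3 -m jog '[[0,0,-0.4,0,0,0,25],[0,0,-0.4,0,0,0,25],[0,0,0,0,0,0,25]]' >/dev/null; python3 m.py
python3 -m jog '[[0,0,-0.4,0,0,0,25],[0,0,0,0,0,0,25]]' >/dev/null; python3 m.py
python3 -m jog '[[0,0,-0.4,0,0,0,25],[0,0,0,0,0,0,25]]' >/dev/null; python3 m.py
python3 -m jog '[[0,0,-0.3,0,0,0,25],[0,0,0,0,0,0,25]]' >/dev/null; python3 m.py
```

```text
ang 11.23 Mz 0.082 tau6 -0.386 F [-1.2  5.3  0.9] p [ 0.5748 -0.2496  0.0834] op 0.0363 t 12.38 j6 0.911
ang 15.81 Mz 0.099 tau6 -0.403 F [-0.5  4.4  1.3] p [ 0.5748 -0.2497  0.0834] op 0.0366 t 12.63 j6 0.831
ang 18.08 Mz 0.195 tau6 -0.274 F [ 0.   4.2 -0.1] p [ 0.5748 -0.2497  0.0834] op 0.0367 t 12.80 j6 0.791
ang 20.33 Mz -0.150 tau6 -0.634 F [-0.9  4.7  1.2] p [ 0.5748 -0.2498  0.0834] op 0.0370 t 12.97 j6 0.752
ang 22.04 Mz -0.088 tau6 -0.479 F [-0.6  5.3  0.6] p [ 0.5749 -0.2498  0.0834] op 0.0366 t 13.13 j6 0.722
```

That was a click at about 19.3°, not the stop, since the torque falls again. On to the next position at about 43°.

```bash

python3 -m jog '[[0,0,-0.3,0,0,0,25],[0,0,0,0,0,0,25]]' >/dev/null; python3 m.py
python3 -m jog '[[0,0,-0.5,0,0,0,25],[0,0,-0.5,0,0,0,25],[0,0,-0.5,0,0,0,25],[0,0,-0.5,0,0,0,25],[0,0,-0.5,0,0,0,25],[0,0,0,0,0,0,25]]' >/dev/null; python3 m.py
python3 -m jog '[[0,0,-0.5,0,0,0,25],[0,0,0,0,0,0,25]]' >/dev/null; python3 m.py
python3 -m jog '[[0,0,-0.4,0,0,0,25],[0,0,0,0,0,0,25]]' >/dev/null; python3 m.py
python3 -m jog '[[0,0,-0.3,0,0,0,25],[0,0,0,0,0,0,25]]' >/dev/null; python3 m.py
python3 -m jog '[[0,0,-0.2,0,0,0,25],[0,0,0,0,0,0,25]]' >/dev/null; python3 m.py
```

```text
ang 23.78 Mz -0.095 tau6 -0.441 F [-0.1  4.4 -0.2] p [ 0.5749 -0.2498  0.0834] op 0.0362 t 13.30 j6 0.692
ang 38.16 Mz 0.074 tau6 -0.584 F [0.7 3.7 1.1] p [ 0.5749 -0.25    0.0835] op 0.0363 t 13.80 j6 0.440
ang 40.99 Mz 0.216 tau6 -0.402 F [ 1.2  1.7 -0.2] p [ 0.575  -0.25    0.0834] op 0.0364 t 13.97 j6 0.391
ang 43.24 Mz 0.053 tau6 -0.467 F [1.5 1.9 0.2] p [ 0.575  -0.25    0.0834] op 0.0365 t 14.13 j6 0.352
ang 44.93 Mz -0.209 tau6 -0.524 F [ 2.1  2.7 -0.1] p [ 0.575  -0.2501  0.0834] op 0.0364 t 14.30 j6 0.322
ang 46.18 Mz -0.176 tau6 -0.302 F [ 2.6  2.2 -1.4] p [ 0.575  -0.2501  0.0834] op 0.0365 t 14.47 j6 0.300
```

```bash

python3 -m jog '[[0,0,-0.25,0,0,0,25],[0,0,0,0,0,0,25]]' >/dev/null; python3 m.py
python3 -m jog '[[0,0,0,0,0,0,25]]' >/dev/null; python3 m.py
```

```text
ang 47.71 Mz -0.089 tau6 -0.336 F [ 3.4  1.2 -2.9] p [ 0.575  -0.2501  0.0834] op 0.0363 t 14.63 j6 0.274
ang 47.63 Mz -0.131 tau6 -0.175 F [ 4.2  1.1 -1.7] p [ 0.575  -0.2501  0.0834] op 0.0364 t 14.72 j6 0.275
```

Torque is falling again, so this is a click too. On to about 67°.

```bash

python3 -m jog '[[0,0,-0.4,0,0,0,25],[0,0,0,0,0,0,25]]' >/dev/null; python3 m.py
python3 -m jog '[[0,0,-0.5,0,0,0,25],[0,0,-0.5,0,0,0,25],[0,0,-0.5,0,0,0,25],[0,0,-0.5,0,0,0,25],[0,0,-0.3,0,0,0,25],[0,0,0,0,0,0,25]]' >/dev/null; python3 m.py
python3 -m jog '[[0,0,-0.4,0,0,0,25],[0,0,0,0,0,0,25]]' >/dev/null; python3 m.py
python3 -m jog '[[0,0,-0.3,0,0,0,25],[0,0,0,0,0,0,25]]' >/dev/null; python3 m.py
python3 -m jog '[[0,0,-0.25,0,0,0,25],[0,0,0,0,0,0,25]]' >/dev/null; python3 m.py
```

```text
ang 50.00 Mz -0.077 tau6 -0.521 F [ 4.   0.2 -1.9] p [ 0.575  -0.2501  0.0835] op 0.0367 t 14.88 j6 0.234
ang 63.15 Mz 0.125 tau6 -0.316 F [ 4.6  0.1 -2.3] p [ 0.5752 -0.2502  0.0835] op 0.0370 t 15.38 j6 0.004
ang 65.46 Mz 0.203 tau6 -0.246 F [ 5.1  0.5 -2.1] p [ 0.5752 -0.2502  0.0835] op 0.0366 t 15.55 j6 -0.036
ang 67.13 Mz 0.030 tau6 -0.320 F [ 5.6 -0.1 -2.8] p [ 0.5752 -0.2502  0.0835] op 0.0367 t 15.72 j6 -0.065
ang 68.54 Mz -0.214 tau6 -0.462 F [ 5.5 -0.5 -3.6] p [ 0.5753 -0.2502  0.0834] op 0.0364 t 15.88 j6 -0.090
```

```bash

python3 -m jog '[[0,0,-0.2,0,0,0,25],[0,0,0,0,0,0,25]]' >/dev/null; python3 m.py
python3 -m jog '[[0,0,-0.2,0,0,0,25],[0,0,0,0,0,0,25]]' >/dev/null; python3 m.py
```

```text
ang 69.67 Mz -0.119 tau6 -0.364 F [ 5.7  1.2 -3.2] p [ 0.5753 -0.2502  0.0834] op 0.0365 t 16.05 j6 -0.110
ang 70.82 Mz -0.162 tau6 -0.337 F [ 5.7  0.3 -1.7] p [ 0.5753 -0.2502  0.0834] op 0.0368 t 16.22 j6 -0.130
```

```bash

python3 -m jog '[[0,0,-0.2,0,0,0,25],[0,0,0,0,0,0,25]]' >/dev/null; python3 m.py
python3 -m jog '[[0,0,0,0,0,0,25]]' >/dev/null; python3 m.py
```

```text
ang 71.97 Mz -0.110 tau6 -0.315 F [ 4.  -0.2 -3. ] p [ 0.5753 -0.2502  0.0834] op 0.0362 t 16.38 j6 -0.150
ang 71.92 Mz -0.108 tau6 -0.137 F [ 5.3 -0.7 -1.9] p [ 0.5753 -0.2502  0.0835] op 0.0363 t 16.47 j6 -0.149
```

That's another click, the third passed. The next position, about 91°, must be position zero.

```bash

python3 -m jog '[[0,0,-0.5,0,0,0,25],[0,0,-0.5,0,0,0,25],[0,0,-0.5,0,0,0,25],[0,0,-0.5,0,0,0,25],[0,0,-0.5,0,0,0,25],[0,0,0,0,0,0,25]]' >/dev/null; python3 m.py
python3 -m jog '[[0,0,-0.4,0,0,0,25],[0,0,0,0,0,0,25]]' >/dev/null; python3 m.py
python3 -m jog '[[0,0,-0.3,0,0,0,25],[0,0,0,0,0,0,25]]' >/dev/null; python3 m.py
python3 -m jog '[[0,0,-0.2,0,0,0,25],[0,0,0,0,0,0,25]]' >/dev/null; python3 m.py
```

```text
ang 86.41 Mz 0.153 tau6 -0.541 F [ 6.5 -0.4 -3.5] p [ 0.5755 -0.2502  0.0835] op 0.0362 t 16.97 j6 -0.402
ang 88.67 Mz 0.165 tau6 -0.282 F [ 5.3 -0.9 -2.3] p [ 0.5756 -0.2503  0.0835] op 0.0364 t 17.13 j6 -0.441
ang 90.36 Mz 0.104 tau6 -0.186 F [ 6.8 -0.  -2.6] p [ 0.5756 -0.2503  0.0835] op 0.0367 t 17.30 j6 -0.471
ang 91.46 Mz -0.017 tau6 -0.261 F [ 6.9 -0.9 -1.9] p [ 0.5756 -0.2502  0.0835] op 0.0367 t 17.47 j6 -0.490
```

Gentle steps to confirm the stop; I'll back off at about -0.3 N m.

```bash

python3 -m jog '[[0,0,-0.2,0,0,0,25],[0,0,0,0,0,0,25]]' >/dev/null; python3 m.py
python3 -m jog '[[0,0,-0.2,0,0,0,25],[0,0,0,0,0,0,25]]' >/dev/null; python3 m.py
```

```text
ang 92.59 Mz -0.209 tau6 -0.407 F [ 6.6  0.6 -4. ] p [ 0.5757 -0.2502  0.0835] op 0.0362 t 17.63 j6 -0.509
ang 93.74 Mz -0.170 tau6 -0.382 F [ 6.9  0.4 -3.9] p [ 0.5757 -0.2502  0.0835] op 0.0361 t 17.80 j6 -0.530
```

```bash

python3 -m jog '[[0,0,-0.15,0,0,0,25],[0,0,0,0,0,0,25]]' >/dev/null; python3 m.py
python3 -m jog '[[0,0,-0.15,0,0,0,25],[0,0,0,0,0,0,25]]' >/dev/null; python3 m.py
```

```text
ang 94.58 Mz -0.246 tau6 -0.360 F [ 6.7 -0.3 -2.5] p [ 0.5757 -0.2502  0.0835] op 0.0364 t 17.97 j6 -0.544
ang 95.43 Mz -0.246 tau6 -0.407 F [ 7.2 -0.9 -2.6] p [ 0.5757 -0.2502  0.0835] op 0.0366 t 18.13 j6 -0.559
```

```bash

python3 -m jog '[[0,0,-0.15,0,0,0,25],[0,0,0,0,0,0,25]]' >/dev/null; python3 m.py
python3 -m jog '[[0,0,0.3,0,0,0,25],[0,0,0.4,0,0,0,25],[0,0,0,0,0,0,25]]' >/dev/null; python3 m.py
```

```text
ang 96.29 Mz -0.288 tau6 -0.459 F [ 7.3 -0.  -3.7] p [ 0.5757 -0.2502  0.0835] op 0.0368 t 18.30 j6 -0.574
ang 92.13 Mz -0.168 tau6 0.328 F [ 7.3 -0.7 -2.9] p [ 0.5756 -0.2502  0.0835] op 0.0364 t 18.55 j6 -0.501
```

Stop confirmed: the torque keeps climbing, -0.17, -0.25, -0.29 over 2.5°. It was never more than about 5° past the end. Zero is at about 91.3°. Now three clicks clockwise, to 67.3°, 43.3° and 19.3°.

```bash

python3 -m jog '[[0,0,0.15,0,0,0,25],[0,0,0,0,0,0,25]]' >/dev/null; python3 m.py
python3 -m jog '[[0,0,0.5,0,0,0,25],[0,0,0.3,0,0,0,25],[0,0,0,0,0,0,25]]' >/dev/null; python3 m.py
python3 -m jog '[[0,0,0.5,0,0,0,25],[0,0,0.5,0,0,0,25],[0,0,0.5,0,0,0,25],[0,0,0.5,0,0,0,25],[0,0,0.5,0,0,0,25],[0,0,0,0,0,0,25]]' >/dev/null; python3 m.py
python3 -m jog '[[0,0,0.4,0,0,0,25],[0,0,0.4,0,0,0,25],[0,0,0,0,0,0,25],[0,0,0,0,0,0,25]]' >/dev/null; python3 m.py
```

```text
ang 91.36 Mz -0.025 tau6 0.127 F [ 6.8 -0.5 -2.6] p [ 0.5756 -0.2502  0.0835] op 0.0364 t 18.72 j6 -0.488
ang 86.73 Mz 0.104 tau6 0.514 F [ 6.  -0.5 -2.7] p [ 0.5755 -0.2502  0.0835] op 0.0368 t 18.97 j6 -0.407
ang 72.33 Mz -0.078 tau6 0.536 F [ 5.2  0.3 -3.8] p [ 0.5754 -0.2502  0.0835] op 0.0365 t 19.47 j6 -0.156
ang 67.89 Mz -0.127 tau6 -0.048 F [ 4.8  1.2 -3.4] p [ 0.5753 -0.2502  0.0835] op 0.0363 t 19.80 j6 -0.078
```

First click reached. Second:

```bash

python3 -m jog '[[0,0,0.5,0,0,0,25],[0,0,0.5,0,0,0,25],[0,0,0,0,0,0,25]]' >/dev/null; python3 m.py
python3 -m jog '[[0,0,0.5,0,0,0,25],[0,0,0.5,0,0,0,25],[0,0,0.5,0,0,0,25],[0,0,0.5,0,0,0,25],[0,0,0.5,0,0,0,25],[0,0,0,0,0,0,25]]' >/dev/null; python3 m.py
python3 -m jog '[[0,0,0.4,0,0,0,25],[0,0,0.4,0,0,0,25],[0,0,0,0,0,0,25],[0,0,0,0,0,0,25]]' >/dev/null; python3 m.py
python3 -m jog '[[0,0,0.5,0,0,0,25],[0,0,0.5,0,0,0,25],[0,0,0,0,0,0,25]]' >/dev/null; python3 m.py
python3 -m jog '[[0,0,0.5,0,0,0,25],[0,0,0.5,0,0,0,25],[0,0,0.5,0,0,0,25],[0,0,0.5,0,0,0,25],[0,0,0.4,0,0,0,25],[0,0,0,0,0,0,25]]' >/dev/null; python3 m.py
```

```text
ang 62.05 Mz 0.157 tau6 0.754 F [ 6.3  0.6 -2.2] p [ 0.5752 -0.2502  0.0834] op 0.0364 t 20.05 j6 0.024
ang 47.77 Mz -0.131 tau6 0.567 F [ 4.3 -0.1 -2. ] p [ 0.575  -0.2501  0.0835] op 0.0360 t 20.55 j6 0.273
ang 43.46 Mz -0.075 tau6 0.065 F [ 4.1  1.  -2.7] p [ 0.575  -0.25    0.0834] op 0.0362 t 20.88 j6 0.348
ang 37.63 Mz 0.113 tau6 0.764 F [ 5.1  0.6 -1.5] p [ 0.5749 -0.2499  0.0834] op 0.0365 t 21.13 j6 0.450
ang 23.93 Mz -0.150 tau6 0.465 F [ 3.3 -0.5 -1.7] p [ 0.5748 -0.2498  0.0835] op 0.0365 t 21.63 j6 0.689
```

```bash

python3 -m jog '[[0,0,0.4,0,0,0,25],[0,0,0.37,0,0,0,25],[0,0,0,0,0,0,25],[0,0,0,0,0,0,25],[0,0,0,0,0,0,25],[0,0,0,0,0,0,25],[0,0,0,0,0,0,25],[0,0,0,0,0,0,25]]' >/dev/null; python3 m.py
python3 -c "
from h import *
im,W=cloud('wrist');cv2.imwrite('pics/w10.png',im[...,::-1])"
```

```text
ang 19.51 Mz -0.077 tau6 -0.057 F [ 4.1  1.2 -1.1] p [ 0.5748 -0.2497  0.0834] op 0.0363 t 22.30 j6 0.766
```

Third click: 19.5°, about zero torque, and held. I'll release, lift clear and look.

```bash
python3 -m jog '[[0,0,0,0,0,0,45],[0,0,0,0,0,0,55],[0,0,0,0,0,0,55],[0,0,0,0,0,0,55],[0,0,0,0,0,0,55],[0,0,0,0,0,-0.4,55],[0,0,0,0,0,-0.9,55],[0,0,0,0,0,-0.9,55],[0,0,0,0,0,-0.9,55],[0,0,0,0,0,0,55]]'; python3 m.py
python3 - <<'E'
from h import *
im,W=cloud("wrist");cv2.imwrite("pics/w11.png",im[...,::-1])
im,W=cloud("side");cv2.imwrite("pics/s11.png",cv2.resize(im[80:280,160:400,::-1],(720,600)))
for c in ["side","scene"]:
    im,W=cloud(c);x,y,z=W[...,0],W[...,1],W[...,2]
    m=(z>.044)&(z<.053)&(x<.46)&(x>.38)&(y<-.1)&(y>-.32); p=W[m]
    print(c,"panel top",len(p),p.mean(0).round(4),p[:,1].min(),p[:,1].max())
    b=(z>.031)&(z<.041)&(x<.415)&(x>.38)&(y<-.1)&(y>-.32); p=W[b]; print(" bar",len(p),p.mean(0) if len(p) else 0, p.min(0), p.max(0))
print(sense()["joints"])
E
```

```text
time: 23.18
position: [0.5767, -0.2508, 0.185]
eef_rot: [0.003, 0.986, 0.169, 0.004]
contact_force: [-0.1, -0.5, 1.6]
opening: 0.0548
ang 19.47 Mz 0.028 tau6 -0.002 F [-0.1 -0.5  1.6] p [ 0.5767 -0.2508  0.185 ] op 0.0548 t 23.18 j6 0.767
side panel top 118 [ 0.4234 -0.184   0.047 ] -0.25451002791050126 -0.1220764662700855
 bar 56 [ 0.41069258 -0.18995279  0.03742116] [ 0.40629108 -0.22526546  0.03247449] [ 0.4149695  -0.15037877  0.03998675]
scene panel top 95 [ 0.4223 -0.186   0.0488] -0.2564595835588839 -0.12101547788116924
 bar 44 [ 0.41086495 -0.19656851  0.03867007] [ 0.40441122 -0.25715733  0.03275644] [ 0.41489722 -0.15197517  0.04085239]
[-4.64260076e-01  1.59267041e-01  1.24036085e+00 -9.56837353e-05
  1.74360490e+00  7.66730909e-01]
```

View pics/w11.png

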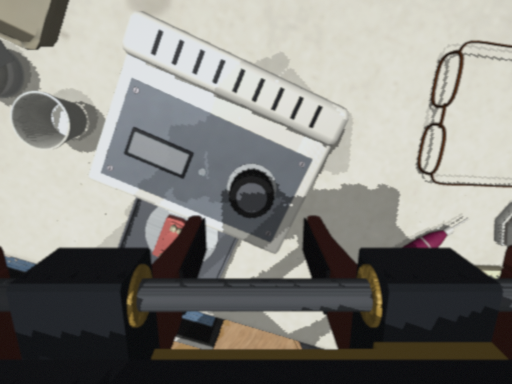

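View pics/s11.png

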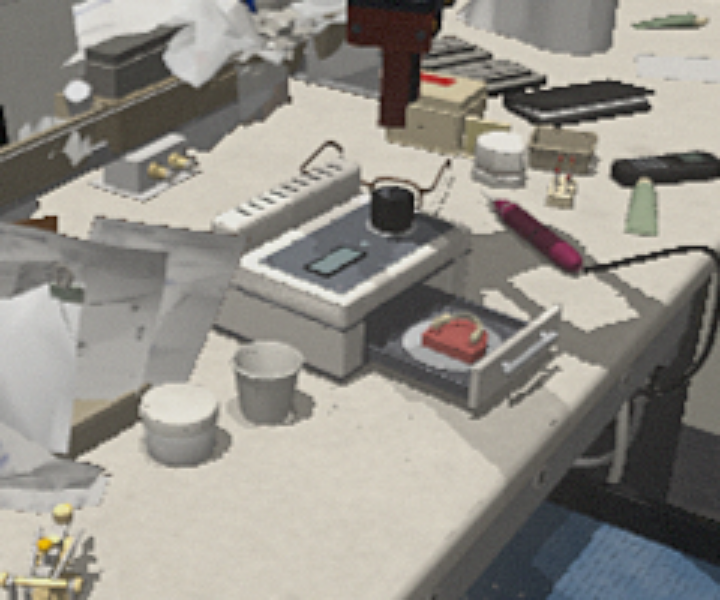

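Fingers are clear; the knob is at (251,192) and the denture still flat on the plate. The bar's front is at x≈0.406, y≈-0.19. I'll square up, close the fingers and go in front of the bar.

```bash
python3 -m jog '[[0,0,0.9,0,0,0,55],[0,0,0.9,0,0,0,40],[0,0,0.9,0,0,0,20],[0,0,0.9,0,0,0,0],[0,0,0.62,0,0,0,0],[0,0,0,-0.87,-0.19,0,0],[0,0,0,-0.87,-0.19,0,0],[0,0,0,-0.87,-0.19,0,0],[0,0,0,-0.87,-0.19,0,0],[0,0,0,-0.87,-0.19,0,0],[0,0,0,-0.87,-0.19,0,0],[0,0,0,-0.87,-0.19,0,0]]'
python3 -m jog '[[0,0,0,-0.87,-0.19,0,0],[0,0,0,0,0,0,0],[0,0,0,0,0,0.9,0],[0,0,0,0,0,0.9,0],[0,0,0,0,0,0.9,0],[0,0,0,0,0,0.9,0],[0,0,0,0,0,0.5,0],[0,0,0,0,0,0,0],[0,0,0,0,0,0,0]]';python3 m.py
```

```text
time: 24.38
position: [0.3941, -0.1942, 0.1743]
eef_rot: [-0.001, 0.999, -0.041, -0.002]
contact_force: [-0.3, -0.0, 0.9]
opening: 0.0003
time: 25.13
position: [0.3698, -0.1867, 0.0519]
eef_rot: [-0.001, 0.999, -0.041, -0.002]
contact_force: [-0.1, -0.7, 0.3]
opening: 0.0004
ang -4.71 Mz 0.029 tau6 0.001 F [-0.1 -0.7  0.3] p [ 0.3698 -0.1867  0.0519] op 0.0004 t 25.13 j6 1.103
```

```bash
python3 -m jog '[[0,0,0,0,0,0.5,0],[0,0,0,0,0,0.3,0],[0,0,0,0,0,0,0],[0,0,0,0,0,0,0]]';python3 -c "
from h import *
im,W=cloud('wrist');cv2.imwrite('pics/w12.png',im[...,::-1])
im,W=cloud('side');cv2.imwrite('pics/s12.png',cv2.resize(im[80:280,160:400,::-1],(720,600)))"
```

```text
time: 25.47
position: [0.3705, -0.1872, 0.0298]
eef_rot: [-0.0, 0.999, -0.041, -0.0]
contact_force: [0.2, -0.2, 1.0]
opening: 0.0006
```

View pics/w12.png

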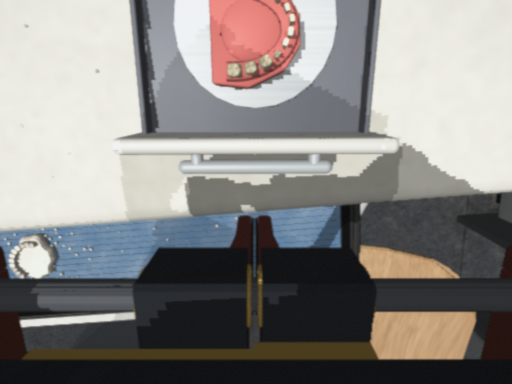

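View pics/s12.png

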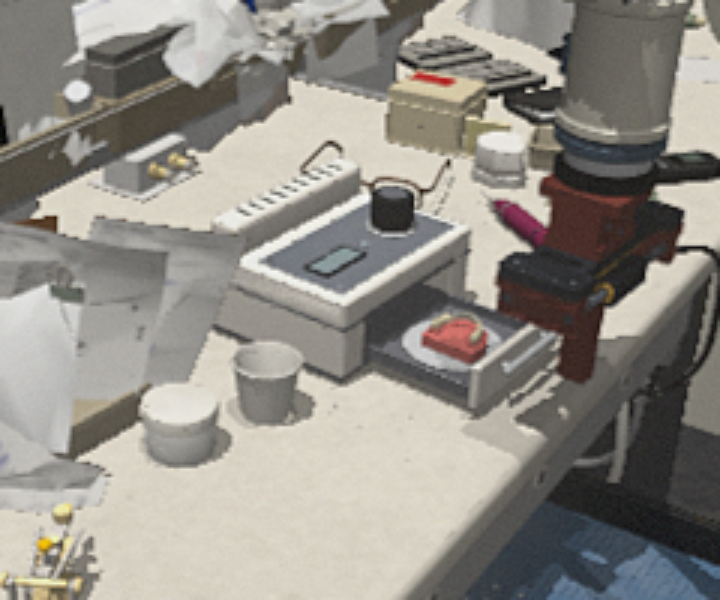

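The fingers are centred on the bar at (255,167). I'll push smoothly along tool +x.

```bash
python3 -m jog '[[0,0,0,0.3,0,0,0],[0,0,0,0.25,0,0,0],[0,0,0,0.1,0,0,0],[0,0,0,0.1,0,0,0],[0,0,0,0.15,0,0,0],[0,0,0,0.2,0,0,0],[0,0,0,0.2,0,0,0],[0,0,0,0.2,0,0,0],[0,0,0,0.2,0,0,0],[0,0,0,0.2,0,0,0],[0,0,0,0.2,0,0,0],[0,0,0,0.2,0,0,0]]'; python3 m.py
python3 -m jog '[[0,0,0,0.2,0,0,0],[0,0,0,0.2,0,0,0],[0,0,0,0.2,0,0,0],[0,0,0,0.15,0,0,0],[0,0,0,0.1,0,0,0]]'; python3 m.py
python3 -c "
from h import *
im,W=cloud('side');cv2.imwrite('pics/s13.png',cv2.resize(im[80:280,160:400,::-1],(720,600)))"
```

```text
time: 26.57
position: [0.4398, -0.1929, 0.0294]
eef_rot: [-0.0, 0.999, -0.041, -0.0]
contact_force: [-1.9, 0.5, 1.2]
opening: 0.0006
ang -4.71 Mz 0.005 tau6 -0.071 F [-1.9  0.5  1.2] p [ 0.4398 -0.1929  0.0294] op 0.0006 t 26.57 j6 1.169
time: 26.98
position: [0.4652, -0.1949, 0.0293]
eef_rot: [-0.0, 0.999, -0.041, -0.0]
contact_force: [-1.1, 1.0, 0.8]
opening: 0.0004
ang -4.70 Mz -0.028 tau6 -0.006 F [-1.1  1.   0.8] p [ 0.4652 -0.1949  0.0293] op 0.0004 t 26.98 j6 1.188
```

View pics/s13.png

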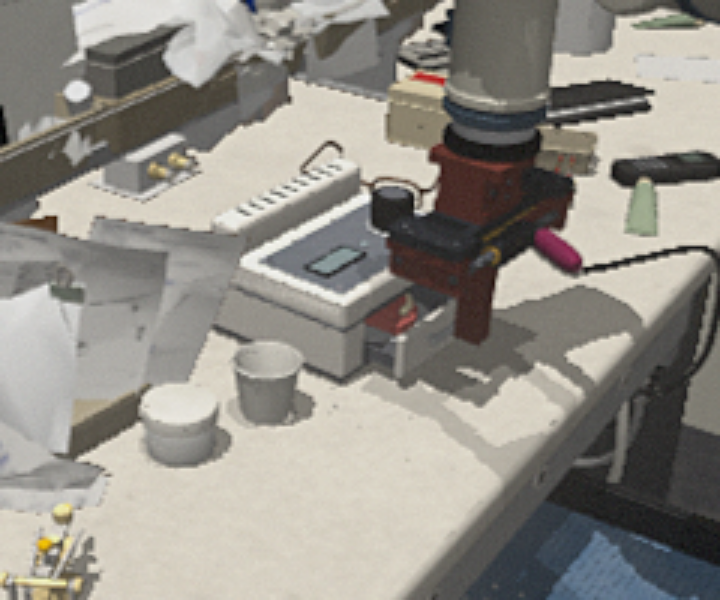

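The drawer is following at about 2 N. Now the last 30 mm, slowly.

```bash
python3 -m jog '[[0,0,0,0.1,0,0,0],[0,0,0,0.15,0,0,0],[0,0,0,0.15,0,0,0],[0,0,0,0.15,0,0,0],[0,0,0,0.1,0,0,0],[0,0,0,0.07,0,0,0]]'; python3 m.py
python3 -m jog '[[0,0,0,0.07,0,0,0],[0,0,0,0.07,0,0,0],[0,0,0,0,0,0,0]]'; python3 m.py
```

```text
time: 27.53
position: [0.4865, -0.1967, 0.0293]
eef_rot: [-0.0, 0.999, -0.041, -0.0]
contact_force: [-1.3, 0.3, -0.3]
opening: 0.0003
ang -4.71 Mz 0.015 tau6 -0.001 F [-1.3  0.3 -0.3] p [ 0.4865 -0.1967  0.0293] op 0.0003 t 27.53 j6 1.204
time: 27.78
position: [0.4907, -0.1971, 0.0294]
eef_rot: [0.0, 0.999, -0.041, 0.0]
contact_force: [0.1, 0.1, 0.3]
opening: 0.0005
ang -4.71 Mz -0.011 tau6 0.022 F [0.1 0.1 0.3] p [ 0.4907 -0.1971  0.0294] op 0.0005 t 27.78 j6 1.207
```

```bash
python3 -m jog '[[0,0,0,0.06,0,0,0],[0,0,0,0.06,0,0,0]]'; python3 m.py
python3 -m jog '[[0,0,0,0.05,0,0,0],[0,0,0,0.05,0,0,0]]'; python3 m.py
python3 -m jog '[[0,0,0,0.05,0,0,0],[0,0,0,0,0,0,0]]'; python3 m.py
python3 - <<'E'
from h import *
im,W=cloud("wrist");cv2.imwrite("pics/w14.png",im[...,::-1])
E
```

```text
time: 27.95
position: [0.4939, -0.1974, 0.0294]
eef_rot: [0.0, 0.999, -0.041, -0.0]
contact_force: [-0.3, 0.3, 0.1]
opening: 0.0005
ang -4.72 Mz 0.049 tau6 -0.015 F [-0.3  0.3  0.1] p [ 0.4939 -0.1974  0.0294] op 0.0005 t 27.95 j6 1.209
time: 28.12
position: [0.495, -0.1975, 0.0293]
eef_rot: [-0.0, 0.999, -0.041, -0.003]
contact_force: [-14.3, 2.3, 8.1]
opening: 0.0006
ang -4.72 Mz 0.038 tau6 0.003 F [-14.3   2.3   8.1] p [ 0.495  -0.1975  0.0293] op 0.0006 t 28.12 j6 1.211
time: 28.28
position: [0.495, -0.1975, 0.0293]
eef_rot: [-0.0, 0.999, -0.041, -0.004]
contact_force: [-16.0, 3.2, 8.6]
opening: 0.0004
ang -4.73 Mz 0.016 tau6 0.035 F [-16.    3.2   8.6] p [ 0.495  -0.1975  0.0293] op 0.0004 t 28.28 j6 1.212
```

View pics/w14.png

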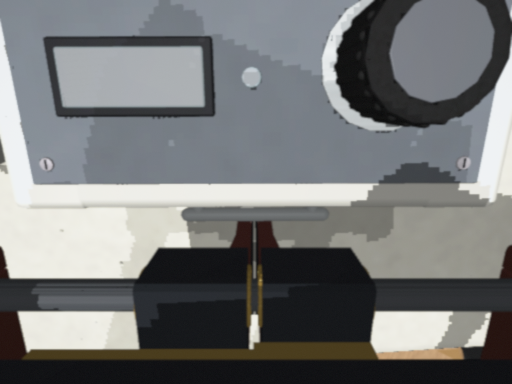

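The bar (255,214) sits just in front of the unit, and the push force rose to 16 N at TCP x 0.495, the predicted shut position. I'll back off and check.

```bash
python3 -m jog '[[0,0,0,0,0,0,0],[0,0,0,0,0,0,0],[0,0,0,-0.2,0,0,0],[0,0,0,-0.5,0,0,0],[0,0,0,-0.8,0,0,0],[0,0,0,-0.8,0,0,0],[0,0,0,0,0,-0.9,0],[0,0,0,0,0,-0.9,0],[0,0,0,0,0,-0.9,0],[0,0,0,0,0,-0.9,0],[0,0,0,0,0,0,0],[0,0,0,0,0,0,0]]'
python3 m.py
python3 - <<'E'
from h import *
im,W=cloud("wrist");cv2.imwrite("pics/w15.png",im[...,::-1])
im,W=cloud("side");cv2.imwrite("pics/s15.png",cv2.resize(im[80:280,160:400,::-1],(720,600)))
for c in ["wrist","side"]:
    im,W=cloud(c);x,y,z=W[...,0],W[...,1],W[...,2]
    b=(z>.028)&(z<.043)&(x<.53)&(x>.47)&(abs(y+.195)<.035); p=W[b]; print(c,"bar",len(p),p[:,0].min() if len(p) else 0)
    f=(z>.060)&(z<.083)&(x>.50)&(x<.6)&(abs(y+.2)<.03); print("unit front edge",W[f][:,0].min())
    for t in ["jar","mixing_cup","dropper_bottle","denture"]:
        r=spotter.boxes_of(t,c); print(c,t,[(np.round(q["location"],3),round(q["conf"],2)) for q in r[:1]])
E
```

```text
time: 29.33
position: [0.431, -0.1928, 0.1398]
eef_rot: [0.001, 0.999, -0.041, 0.003]
contact_force: [-0.2, -0.4, -0.5]
opening: 0.0004
ang -4.71 Mz -0.012 tau6 0.000 F [-0.2 -0.4 -0.5] p [ 0.431  -0.1928  0.1398] op 0.0004 t 29.33 j6 1.160
wrist bar 918 0.5025751748361544
unit front edge 0.5227577854795091
wrist jar []
wrist mixing_cup [(array([ 0.566, -0.029,  0.032]), 0.88)]
wrist dropper_bottle []
wrist denture []
side bar 117 0.5044183960200072
unit front edge 0.524957584756326
side jar [(array([0.579, 0.045, 0.038]), 0.69)]
side mixing_cup [(array([ 0.562, -0.035,  0.034]), 0.68)]
side dropper_bottle [(array([0.436, 0.251, 0.028]), 0.91)]
side denture []
```

View pics/w15.png

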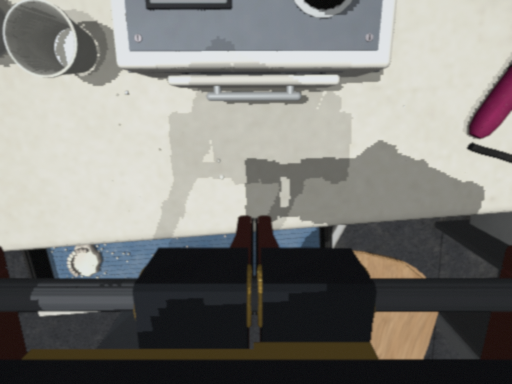

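View pics/s15.png

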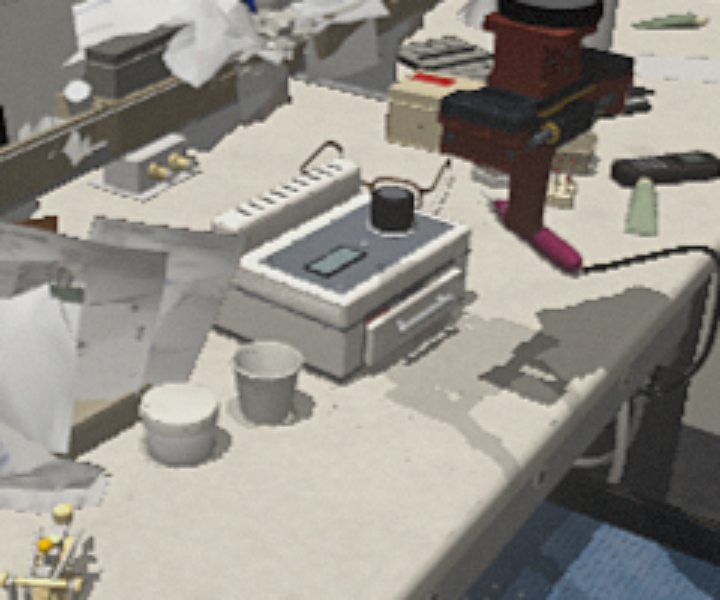

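The drawer looks shut, but I'll zoom in on the gap at (400,308) to be sure.

```bash
python3 - <<'E'
from h import *
im,W=cloud("side");cv2.imwrite("pics/s16.png",cv2.resize(im[150:210,265:325,::-1],(600,600),interpolation=cv2.INTER_CUBIC))
a=np.radians(-4.71);ux=np.array([np.cos(a),np.sin(a)]);uy=np.array([-np.sin(a),np.cos(a)])
for c in ["side","wrist","scene"]:
    im,W=cloud(c)
    X=(W[...,:2]-np.array([.5256,-.2]))@ux; Y=(W[...,:2]-np.array([.5256,-.2]))@uy; z=W[...,2]
    for n,lo,hi in [("bar",.031,.04),("panel top",.0465,.052),("unit hi",.055,.074),("panel face",.012,.028)]:
        m=(z>lo)&(z<hi)&(abs(X)<.04)&(abs(Y)<(.03 if n=="bar" else .06)); p=X[m]
        print(c,n,len(p),np.percentile(p,[1,10,50,90]).round(4) if len(p) else "")
E
```

```text
side bar 76 [-0.0189 -0.0178 -0.0123 -0.005 ]
side panel top 60 [-0.0069 -0.0054 -0.0026  0.0033]
side unit hi 175 [0.0005 0.0016 0.0031 0.0045]
side panel face 133 [-0.0083 -0.0072 -0.0056  0.0335]
wrist bar 712 [-0.02   -0.0199 -0.0161 -0.0092]
wrist panel top 1577 [-0.009  -0.0082 -0.0053 -0.0023]
wrist unit hi 644 [-0.0003 -0.0002  0.0001  0.0004]
wrist panel face 460 [-0.0092 -0.009   0.0023  0.0038]
scene bar 42 [-0.0199 -0.0189 -0.0097 -0.0069]
scene panel top 63 [-0.009  -0.0076 -0.0046 -0.0017]
scene unit hi 102 [-0.0006  0.0004  0.0017  0.0028]
scene panel face 64 [-0.0092 -0.0081  0.0029  0.0231]
```

View pics/s16.png

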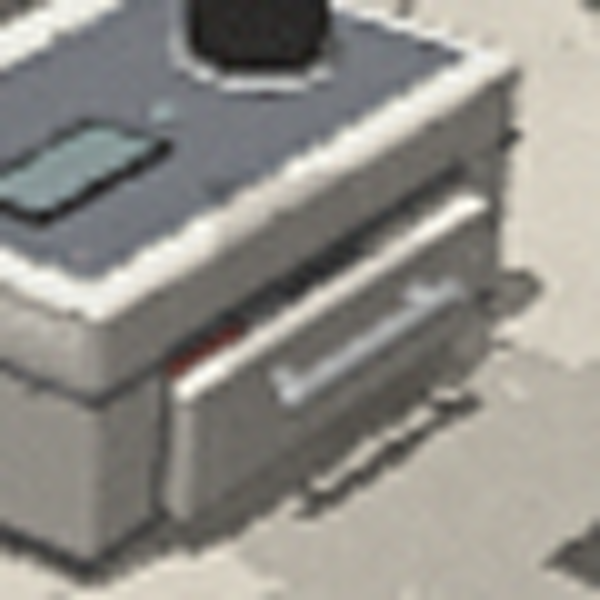

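The panel's back is flush with the unit's front, with its face 8.5 mm proud against a panel thickness of 8 mm, and it met a hard stop. So the drawer is shut. The red glimpse above the panel is the denture inside. Handing in.

```bash
python3 -c "
from workcell import workorder
print(workorder.hand_in())"; python3 m.py
```

```text
the job is handed in; nothing more can be done
None
the job is handed in; nothing more can be done
```

The denture is on the plate, the selector is set to its third step, the drawer is shut, and the job is handed in. It took about 29.5 s of the 72 s; the hand-in reported no verdict.

- **Denture:** it lies flat, teeth up, measured about 2 mm from the plate's centre before the drawer was shut. With the drawer shut I could only see a glimpse of red above the panel, which fits the denture sitting where it was placed.
- **Selector:** I turned it counter-clockwise through three clicks to the end stop, so it had started at the fourth position. At the stop the torque kept climbing to about 0.29 N m, about 5° past the end position, inside the 9° limit. I then turned it clockwise exactly three clicks to within 0.3° of the click position, with almost no torque left, and let go. I did not grip it again to check, since the knob has no mark to look at.
- **Drawer:** I pushed it by its bar at about 2 N until it met a hard stop at 16 N. The panel is flush with the unit's front to about 1 mm.
- **Bystanders:** the jar, the cup and the dropper bottle were found within about 4 mm of where they started, which is as good as the detector gets. The robot was clear of everything at hand-in.

**Errors and disagreements:**
- The first carry over the drawer overshot by 27 mm sideways; I corrected it before lowering the denture.
- The camera readings of the knob and the denture differed from each other by a few millimetres.
- A circle fit of the plate was unreliable, so I used the tray walls and the given dimensions instead.

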